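Sticker two boards on the drying skid

TASK

Stack the boards to dry on the skid: lay the wide board on the two bearers, then one sticker crosswise on it directly above each bearer, then the narrow board on the stickers, and last set the iron weight gently, upright, on the middle of the narrow board. Both boards lie lengthways along the skid, and everything is centred on it. Leave the tape measure, the plane and the mallet where they are.

Things in the scene. Friction and masses are not known exactly. Their poses are not given: they have to be found in the camera images.
- skid: The fixed drying skid: a plywood base 220 x 110 x 12 mm (x, y, z) flat on the bench, with two dark wooden bearers across it, each 20 mm (x) x 100 mm (y), their tops 32 mm above the bench, centred at x = -70 mm and x = +70 mm. Origin: centre of the base's underside, on the bench; x along its length, y along the bearers, z up. It cannot be moved; its place and yaw differ at each start.
- wide_board: The wide board, a planed pale softwood board 200 x 60 x 20 mm (x, y, z), loose, lying flat on the bench at the start, about 0.13 kg. Origin: centre of its underside; x along its length, z up.
- narrow_board: The narrow board, a planed pale softwood board 190 x 44 x 18 mm (x, y, z), loose, lying flat on the bench at the start, about 0.08 kg. Origin: centre of its underside; x along its length, z up.
- sticker_a: One of two identical stickers (spacer sticks): a square pale wooden stick 100 x 16 x 16 mm, loose, lying on the bench at the start, 0.02 kg. Origin: its centre, 8 mm above what it lies on; x along its length. Either sticker may go above either bearer.
- sticker_b: The other sticker, identical to the first: 100 x 16 x 16 mm, origin at its centre, 8 mm above what it lies on, x along its length.
- weight: The iron weight, about 0.65 kg: a grey block 70 x 42 x 30 mm (x, y, z) with an upright round wooden knob on the middle of its top, 26 mm in diameter and 40 mm tall (from 30 to 70 mm above the underside). Loose, standing on the bench at the start. Origin: centre of its underside; z up along the knob. Its final yaw does not matter.
- tape: A round yellow and black tape measure lying flat, about 62 mm across and 30 mm high, loose. Bystander. Origin: centre of its underside.
- plane: An iron hand plane, 62 x 235 mm (x, y), about 100 mm high, standing on its sole, loose. Bystander. Origin: centre of its underside; y along its length.
- mallet: A joiner's mallet lying flat, loose: head 70 x 125 x 60 mm (x, y, z), handle reaching to 265 mm from the head's centre along its -x. Bystander. Origin: underside of the head's centre.
Things that resemble listed ones, but are neither listed nor needed, are in the scene too. What is shaped like the sticker_a but grey or orange is not meant.

How it is judged:
On the way, in this order (a step that is already met when the one before it is completed fails the run):
1. the wide board lies on the bearers, centred and along the skid (x of wide_board in the frame of skid between -0.015 and 0.015 m and y of wide_board in the frame of skid between -0.015 and 0.015 m and z of wide_board in the frame of skid between 0.027 and 0.037 m and angle between the x axis of wide_board and the x axis of skid, either way round below 0.15 rad and angle between the z axis of wide_board and the z axis of skid, either way round below 0.06 rad), for 0.2 s.
2. a sticker lies crosswise on the wide board above each bearer (all of step 1 and (((x of sticker_a in the frame of skid between -0.084 and -0.056 m and y of sticker_a in the frame of skid between -0.015 and 0.015 m and z of sticker_a in the frame of skid between 0.055 and 0.065 m and angle between the x axis of sticker_a and the y axis of skid, either way round below 0.17 rad) and (x of sticker_b in the frame of skid between 0.056 and 0.084 m and y of sticker_b in the frame of skid between -0.015 and 0.015 m and z of sticker_b in the frame of skid between 0.055 and 0.065 m and angle between the x axis of sticker_b and the y axis of skid, either way round below 0.17 rad)) or ((x of sticker_a in the frame of skid between 0.056 and 0.084 m and y of sticker_a in the frame of skid between -0.015 and 0.015 m and z of sticker_a in the frame of skid between 0.055 and 0.065 m and angle between the x axis of sticker_a and the y axis of skid, either way round below 0.17 rad) and (x of sticker_b in the frame of skid between -0.084 and -0.056 m and y of sticker_b in the frame of skid between -0.015 and 0.015 m and z of sticker_b in the frame of skid between 0.055 and 0.065 m and angle between the x axis of sticker_b and the y axis of skid, either way round below 0.17 rad)))), for 0.2 s.
3. the narrow board lies on the stickers, centred and along the skid (all of step 2 and x of narrow_board in the frame of skid between -0.015 and 0.015 m and y of narrow_board in the frame of skid between -0.015 and 0.015 m and z of narrow_board in the frame of skid between 0.063 and 0.073 m and angle between the x axis of narrow_board and the x axis of skid, either way round below 0.15 rad and angle between the z axis of narrow_board and the z axis of skid, either way round below 0.06 rad), for 0.2 s.
At the end, for the whole second after the job is handed in: In the skid's frame: both boards flat on their supports, within 15 mm of centre in x and y and 0.15 rad of its x; a sticker on the wide board over each bearer, within 14 mm (x), 15 mm (y), 0.17 rad; weight upright on the narrow board within 18 mm of centre; all still (all of step 3 and horizontal distance between weight and skid below 0.018 m and z of weight in the frame of skid between 0.081 and 0.091 m and angle between weight's own z axis and vertical below 0.08 rad and linear speed of each of wide_board, sticker_a, sticker_b, narrow_board, weight below 0.02 m/s); the robot touches nothing.
It fails at once if the tape measure was moved more than 25 mm (distance of tape from where it was at the start of the episode above 0.025 m).
It fails at once if the plane was moved more than 25 mm (distance of plane from where it was at the start of the episode above 0.025 m).
It fails at once if the mallet was moved more than 25 mm (distance of mallet from where it was at the start of the episode above 0.025 m).
It fails at once if the weight was let go over the stack more than 15 mm above its seat (horizontal distance between weight and skid below 0.06 m and z of weight in the frame of skid above 0.101 m and contact force between the fingers and weight below 0.2 N).
It also fails if it takes over 128 s, if anything falls off the work surface, if the arm or the gripper's body presses on something with over 40 N, if the wrist force passes 120 N, or if a joint passes its speed limit or range.

ROBOT

A 7-joint arm with a two-finger parallel gripper is mounted at the origin on the work surface. World frame = base frame: x ahead of the robot, y to its left, z up, the work surface at z = 0. Lengths are in m, angles in rad, forces in N, time in s.
With the tool pointing down it reaches from about 0.4 to 0.85 m from the base axis. Payload 10.4 kg.
Tool frame: the origin (TCP) lies on the centre line of the jaws, within the pads' length; the fingertips stand 17 mm ahead of it and the grasp point (between the pads) lies 2 mm behind it; z points along the fingers, y is the line along which they close (so a half turn about z gives the same grasp; the last joint's range is limited). The gripper opens to 85 mm and grips with 20 to 120 N. Pads are 22 mm wide; open, the fingers measure 114 mm over their backs; the gripper's body (76 mm by 85 mm) begins 54 mm behind the grasp point. The pads swing forward as they close: fully open they stand 13 mm farther back than shut.
Start: joints at [-1.352, 0.332, -0.065, 1.46, 0.022, 1.35, -0.088], TCP at [0.15, 0.607, 0.248] pointing down, gripper open.
Joint ranges: [-2.6, 2.6], [-0.5, 2.12], [-1.47, 1.34], [0.16, 2.42], [-1.27, 4.41], [0.06, 2.06], [-2.6, 2.6]. Speed limits (rad/s): [2.22, 2.22, 2.79, 2.79, 3.14, 3.14, 3.14].

INTERFACE

Orientations are given as a unit quaternion [x, y, z, w].
In Python, from workcell import get_obs, optics, job gives the robot as it stands. The module is installed in compiled form; this text tells all that it offers.
- The arm moves only by the tool send_rows, never from a script. Its argument "plan" is a list that holds one entry, the list of rows, each a list of 7 numbers: the turn, a rotation vector about the tool's x, y, z in units of 1.5 rad (1.0 is 1.5 rad), then the shift along the tool's x, y, z in units of 20 cm (1.0 is 20 cm), then the opening, from 0 (shut) to 1 (fully open). A call has 1 to 20 rows; each row shifts and turns the commanded pose from where the row before left it, along the tool's axes as they then stand; what a row does not reach is not made up. A row lasts 1/12 s, in which the tool goes at most 41.7 mm and 7.16 degrees, less where a joint would pass 70% of its speed; a pose out of reach is approached as far as the arm can. A call with a number of a shift or a turn outside -1 to 1 is refused whole. A call with a gripper value outside its range is refused whole. The fingers move at their own pace and stop on an object; "squeeze" is the grip in N (left out, the last holds). Time passes only in rows, so rows that do not move let the fingers close. It gives the time, the measured TCP pose, the force, the opening and the grip force at its end, in the units of the state.
- get_obs(): the state, without advancing time (a new reading comes with each control period).
- optics.camera(name): name is "side" or "top"; returns the picture (420x560x3 uint8, red, green, blue); there is no depth.
- optics.get_calibration(name): a dict with "intrinsics" (3x3 intrinsics, pixels), "world_from_camera" (4x4, takes a point from camera to world coordinates). Camera axes: x right, y up, looking along -z (the intrinsics and any distortion apply to the point x, -y, -z); pixel columns grow to the right and rows downward; lengths in m; the calibration is good to about 2 mm. A picture is of the moment at which its call begins. get_calibration takes no time and is no camera call.
- job.hand_in(): hands the job in; it is judged then, once.
The state is a dict: "clock": time; "joint_pos": joint angles; "joint_velocities": joint speeds; "tau": joint torques, N m; "position": TCP position; "ee_rot": TCP orientation; "ft_force": force on the tool from outside, world axes, zero at the start; "torque": the same for the moment, N m; "grip_width": opening from 0.0 (shut) to 1.0 (fully open); "grasp_force": force on a finger pad.
Only numpy, scipy, OpenCV 4.12 (cv2) and the standard library are available. Lean on these libraries where they do the work, as an engineer would, in place of code of your own. Each camera call takes 0.05 s, during which the arm holds its last target. There are 200 camera calls.

## Working session

There is one attempt and no reset: what is moved stays moved. The work goes in short steps, Python scripts to look and compute and a tool call to move; the robot and the scene stay as the last step left them, time stands still between calls to the robot, and variables do not carry over. Pictures are saved under pics/ and viewed, at most 14 in all, crops included, and the job is handed in when it is done.

Besides the shell and the picture viewer there is one more tool, called after "Emit:" as a command line: name --argument value ..., lists and objects as JSON in quotes. send_rows: Moves the arm, as the interface text tells. Its arguments: {"type":"object","properties":{"plan":{"type":"array"},"squeeze":{"type":"number"}},"required":["plan"]}

```bash
mkdir -p pics
python3 - <<'E'
from workcell import get_obs, optics
import cv2,numpy as np
np.set_printoptions(precision=4,suppress=True)
for n in("side","top"):
    im=optics.camera(n); cv2.imwrite(f"pics/{n}0.png",im[:,:,::-1]); c=optics.get_calibration(n)
    for k,v in c.items(): print(n,k,np.array(v) if k!='x' else v)
o=get_obs()
for k,v in o.items(): print(k,np.array(v))
E
```

```text
side intrinsics [[454.5086   0.     278.8402]
 [  0.     454.5086 205.0676]
 [  0.       0.       1.    ]]
side world_from_camera [[ 0.9239  0.2048 -0.3231  0.0102]
 [-0.3825  0.4978 -0.7784 -1.1889]
 [ 0.0014  0.8427  0.5383  0.8697]
 [ 0.      0.      0.      1.    ]]
top intrinsics [[440.9898   0.     282.6667]
 [  0.     440.9898 213.8346]
 [  0.       0.       1.    ]]
top world_from_camera [[-0.0253  0.9903 -0.1365  0.3197]
 [-0.9996 -0.0265 -0.007  -0.0297]
 [-0.0105  0.1363  0.9906  1.329 ]
 [ 0.      0.      0.      1.    ]]
clock 0.1
joint_pos [-1.3516  0.3328 -0.0647  1.4609  0.0216  1.3499 -0.0885]
joint_velocities [-0.0014 -0.001   0.0015 -0.0032  0.0001  0.0001 -0.0001]
tau [  0.001  -62.6758   0.0488 -39.2431   0.0164   0.007   -0.0001]
position [0.1496 0.6065 0.2476]
ee_rot [ 0.1206  0.9927 -0.0007 -0.0001]
ft_force [ 0.6545 -0.1737  0.1709]
torque [ 0.0155 -0.0633 -0.0314]
grasp_force 0.0
grip_width 0.9983785787447765
```

View pics/side0.png

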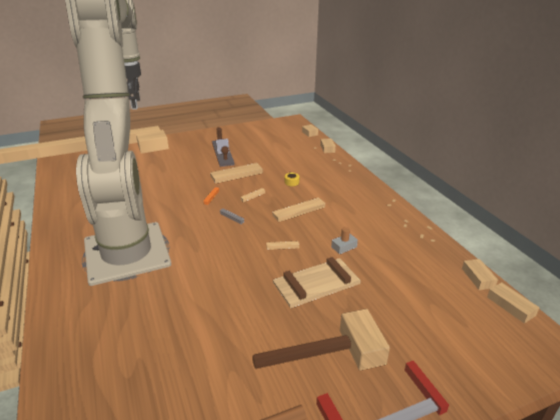

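View pics/top0.png

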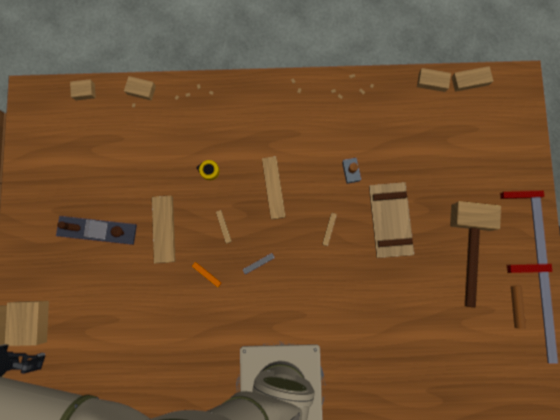

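The side view shows the skid at (317,281), the stickers at (254,195) and (283,245), the boards at (237,173) and (299,209), the weight at (344,243) and the tape at (292,179). In the top view the skid is at (392,219), the stickers at (223,226) and (330,229), the boards at (163,229) and (274,187), the weight at (352,170), and the plane at (97,230). The grey and orange sticks are decoys.

```bash
cat > h.py <<'E'
import cv2,numpy as np
from scipy.spatial.transform import Rotation as R
from workcell import get_obs,optics
np.set_printoptions(precision=4,suppress=True)
CAL={n:optics.get_calibration(n) for n in("side","top")}
def ray(n,p):
    K=np.array(CAL[n]["intrinsics"]);T=np.array(CAL[n]["world_from_camera"])
    d=np.linalg.inv(K)@[p[0],p[1],1]; return T[:3,3],T[:3,:3]@(d*[1,-1,-1])
def cast(n,p,z):
    o,d=ray(n,p); return o+d*(z-o[2])/d[2]
def tri(ps,pt):
    (o1,d1),(o2,d2)=ray("side",ps),ray("top",pt)
    A=np.c_[d1,-d2]; t=np.linalg.lstsq(A,o2-o1,rcond=None)[0]
    a,b=o1+t[0]*d1,o2+t[1]*d2; return (a+b)/2,np.linalg.norm(a-b)
def pale(im,lo=(12,30,110),hi=(30,160,255)):
    h=cv2.cvtColor(im,cv2.COLOR_RGB2HSV); return cv2.inRange(h,lo,hi)
def blob(m,p):
    """largest contour nearest p"""
    cs=[c for c in cv2.findContours(m,cv2.RETR_EXTERNAL,cv2.CHAIN_APPROX_NONE)[0] if len(c)>15]
    return max(cs,key=lambda c:cv2.pointPolygonTest(c,p,True))
E
python3 - <<'E'
from h import *
pts=dict(top=dict(b1=(163,229),b2=(274,187),s1=(223,226),s2=(330,229),skid=(392,219),bench=(300,300),wt=(345,175),dark=(395,243)),side=dict(b1=(237,173),b2=(299,209),s1=(254,195),s2=(283,245),skid=(317,281),bench=(220,280),wt=(340,245)))
for n in pts:
    im=cv2.imread(f"pics/{n}0.png")[:,:,::-1].copy(); h=cv2.cvtColor(im,cv2.COLOR_RGB2HSV)
    for k,p in pts[n].items(): print(n,k,h[p[1],p[0]],h[p[1]+2,p[0]+1])
crop=cv2.imread("pics/top0.png")[140:285,140:420]; cv2.imwrite("pics/c1.png",cv2.resize(crop,None,fx=2.85,fy=2.85,interpolation=cv2.INTER_CUBIC))
crop=cv2.imread("pics/side0.png")[150:310,190:370]; cv2.imwrite("pics/c2.png",cv2.resize(crop,None,fx=3.7,fy=3.7,interpolation=cv2.INTER_CUBIC))
E
```

```text
top b1 [ 17 123 141] [ 17 126 140]
top b2 [ 17 123 153] [ 17 123 155]
top s1 [ 18 124 148] [ 18 124 148]
top s2 [ 18 123 149] [ 17 122 144]
top skid [ 18 107 143] [ 17 108 146]
top bench [ 14 178 119] [ 14 178 122]
top wt [11 33 61] [98 15 66]
top dark [ 10 179  57] [ 15 128  78]
side b1 [ 17 108 206] [ 16 113 203]
side b2 [ 17 109 216] [ 16 107 200]
side s1 [ 16 111 214] [ 15 127 187]
side s2 [ 16 110 213] [ 16 113 203]
side skid [ 17  98 210] [ 17  99 207]
side bench [ 14 144 170] [ 13 143 170]
side wt [ 45   7 151] [ 21  12 148]
```

View pics/c1.png

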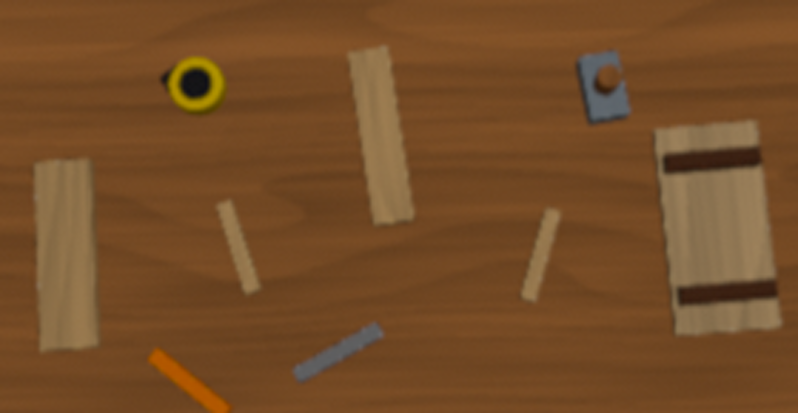

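View pics/c2.png

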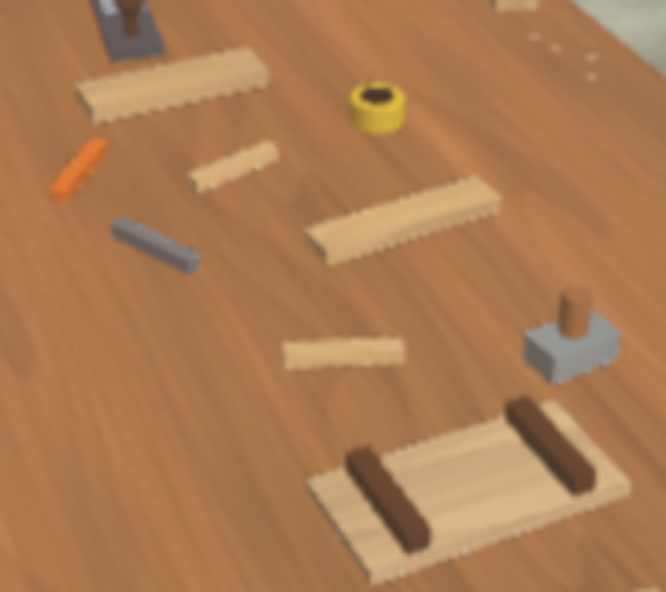

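The left board (top view, about 21 px wide) is the wide one, and the one at (274,187) is narrow. The stickers, weight and skid are confirmed. Next I'll measure.

```bash
cat >> h.py <<'E'
MK=dict(top=lambda im:pale(im,(14,60,118),(24,150,255)),side=lambda im:pale(im,(14,60,150),(24,129,255)))
def rect(n,m,p,z):
    c=blob(m,p); w=np.array([cast(n,q,z)[:2] for q in c[:,0,:].astype(float)],np.float32)
    (x,y),s,a=cv2.minAreaRect(w*1000); b=cv2.boxPoints(((x,y),s,a))
    e=max(b[1]-b[0],b[2]-b[1],key=np.linalg.norm); yaw=np.arctan2(e[1],e[0])
    return np.array([x,y])/1000,sorted(s),(yaw+np.pi/2)%np.pi-np.pi/2
E
python3 - <<'E'
from h import *
I={n:cv2.imread(f"pics/{n}0.png")[:,:,::-1].copy() for n in("top","side")}
M={n:MK[n](I[n]) for n in I}
P=dict(wide=((163,229),(237,173),.020),narrow=((274,187),(299,209),.018),s1=((223,226),(254,195),.016),s2=((330,229),(283,245),.016),skid=((392,230),(317,281),.012))
for k,(pt,ps,h) in P.items():
    c,s,a=rect("top",M["top"],pt,h/2); 
    ct,cs=[blob(M[n],p)[:,0,:] for n,p in(("top",pt),("side",ps))]
    # far (+x+y) top corner in both views
    sc=cs[np.argmin(cs[:,1]+.0*cs[:,0])]; tc=ct[np.argmin(ct.sum(1)+ct[:,1])]
    X,g=tri(sc.astype(float),tc.astype(float))
    print(k,c,np.array(s),"yaw %.3f"%a,"corner",sc,tc,X,"gap %.4f"%g,"side rect",*rect("side",M["side"],ps,h/2))
# bearers
for n,pp,hi in(("top",((390,196),(395,243)),85),("side",((295,285),(338,270)),110)):
    d=cv2.inRange(cv2.cvtColor(I[n],cv2.COLOR_RGB2HSV),(0,80,0),(18,255,hi))
    for p in pp:
        c,s,a=rect(n,d,p,.029); print(n,"bearer",c,s,"%.3f"%a)
print("knob top",tri((345.4,228.9),(353,167.7)))
print("tape",cast("top",(208.5,169.5),.03),"plane",cast("top",(136,232),0), cast("top",(58,230),0))
E
```

```text
wide [0.4661 0.3425] [ 61.8755 202.4694] yaw 0.047 corner [251 163] [152 197] [0.5501 0.3762 0.0192] gap 0.0247 side rect [0.4642 0.3422] [97.96798706054688, 209.979248046875] 0.043783188
narrow [0.5851 0.0059] [ 45.6892 192.0515] yaw 0.129 corner [317 197] [262 158] [0.6711 0.0392 0.0187] gap 0.0061 side rect [0.5835 0.008 ] [69.80096435546875, 203.1372833251953] 0.12466502
s1 [0.4695 0.16  ] [ 18.1095 101.3391] yaw 0.311 corner [260 188] [216 211] [0.5094 0.1818 0.0148] gap 0.0113 side rect [0.4685 0.1606] [40.526588439941406, 111.83910369873047] 0.31287718
s2 [ 0.4523 -0.1599] [ 18.1214 100.7152] yaw -0.316 corner [280 241] [331 213] [ 0.4718 -0.1571  0.0223] gap 0.0549 side rect [ 0.4507 -0.1581] [38.9906005859375, 103.8118896484375] -0.31751025
skid [ 0.502  -0.3467] [112.2603 173.3064] yaw 0.057 corner [337 258] [369 185] [ 0.5784 -0.2832  0.0111] gap 0.0090 side rect [ 0.4755 -0.3442] [125.53878784179688, 228.26043701171875] 0.053809524
top bearer [ 0.5447 -0.3407] [20.030780792236328, 100.49431610107422] -1.526
top bearer [ 0.4056 -0.3487] [18.687965393066406, 101.7328109741211] -1.520
side bearer [ 0.4004 -0.356 ] [23.54183006286621, 108.50688934326172] -1.523
side bearer [ 0.5384 -0.3484] [25.25965118408203, 108.21005249023438] -1.526
knob top (array([ 0.6252, -0.2303,  0.068 ]), np.float64(0.0023653246255811943))
tape [0.6399 0.2    0.03  ] plane [0.4592 0.4262 0.    ] [0.4715 0.6644 0.    ]
```

```bash
cat >> h.py <<'E'
SK=np.array([.475,-.3446]);SY=.053
def go(x,y,z,th,rows=None):
    """turn needed (unit sum, about tool z) then shift (tool axes after the turn, units)"""
    o=get_obs();p=np.array(o["position"]);r=R.from_quat(o["ee_rot"]); m=r.as_matrix()
    cur=np.arctan2(-m[1,0],-m[0,0]); d=(th-cur+np.pi/2)%np.pi-np.pi/2
    m2=R.from_euler("z",d).as_matrix()@m
    print("turn %.3f (alt %.3f)"%(-d/1.5,(-d+np.sign(d)*np.pi)/1.5),"shift",m2.T@(np.array([x,y,z])-p)/.2,"pos",p,"th %.3f"%cur,"tilt %.3f"%np.arccos(-m[2,2]),"q",np.array(o["joint_pos"]),"F",np.array(o["ft_force"]),"grip",o["grip_width"],o["grasp_force"],"t",o["clock"])
E
python3 -c "
from h import *
go(.466,.3425,.12,.047)"
```

```text
turn -0.193 (alt 1.902) shift [-1.5183 -1.3921  0.6398] pos [0.1496 0.6065 0.2476] th -0.242 tilt 0.001 q [-1.3516  0.3328 -0.0647  1.4609  0.0216  1.3499 -0.0885] F [ 0.6545 -0.1737  0.1709] grip 0.9983785787447765 0.0 t 0.1
```

Emit:
send_rows --plan '[[[0,0,-0.065,0,0,0,1],[0,0,-0.064,0,0,0,1],[0,0,-0.064,0,0,0,1],[0,0,0,-0.1265,-0.116,0,1],[0,0,0,-0.1265,-0.116,0,1],[0,0,0,-0.1265,-0.116,0,1],[0,0,0,-0.1265,-0.116,0,1],[0,0,0,-0.1265,-0.116,0,1],[0,0,0,-0.1265,-0.116,0,1],[0,0,0,-0.1265,-0.116,0,1],[0,0,0,-0.1265,-0.116,0,1],[0,0,0,-0.1265,-0.116,0,1],[0,0,0,-0.1265,-0.116,0,1],[0,0,0,-0.1265,-0.116,0,1],[0,0,0,-0.1265,-0.116,0,1],[0,0,0,0,0,0.16,1],[0,0,0,0,0,0.16,1],[0,0,0,0,0,0.16,1],[0,0,0,0,0,0.16,1],[0,0,0,0,0,0,1]]]' --squeeze 40

```text
clock: 1.77
position: [0.4631, 0.3408, 0.1139]
ee_rot: [-0.024, 1.0, -0.003, -0.004]
ft_force: [-1.0, 0.0, -0.3]
grip_width: 1.0
grasp_force: 0.0
```

```bash
python3 -c "
from h import *
go(.466,.3425,.016,.047)"
```

```text
turn 0.001 (alt -2.094) shift [-0.019   0.0112  0.4891] pos [0.4631 0.3408 0.1139] th 0.048 tilt 0.010 q [-0.8253  0.3401  0.1331  1.751  -0.0504  1.0641  0.9438] F [-0.9771  0.0075 -0.2972] grip 0.9999628050854201 0.0 t 1.7667
```

Emit:
send_rows --plan '[[[0,0,0,0,0,0,1],[0,0,0,0,0,0.1,1],[0,0,0,0,0,0.1,1],[0,0,0,0,0,0.1,1],[0,0,0,0,0,0.08,1],[0,0,0,0,0,0.05,1],[0,0,0,0,0,0,1],[0,0,0,0,0,0,1],[0,0,0,0,0,0,1]]]'

```text
clock: 2.52
position: [0.4672, 0.3441, 0.0362]
ee_rot: [-0.024, 1.0, 0.001, 0.001]
ft_force: [0.4, -0.1, 0.3]
grip_width: 1.001
grasp_force: 0.0
```

```bash
python3 -c "
from h import *
go(.466,.3425,.016,.047)"
```

```text
turn 0.000 (alt -2.094) shift [ 0.0064 -0.0077  0.101 ] pos [0.4672 0.3441 0.0362] th 0.048 tilt 0.003 q [-0.8155  0.4416  0.1234  1.7991 -0.0673  0.9023  0.9562] F [ 0.3931 -0.0667  0.2668] grip 1.0010522709115968 0.0 t 2.5167
```

Settles well. Next: down, grip, then lift.

Emit:
send_rows --plan '[[[0,0,0,0.006,-0.008,0.05,1],[0,0,0,0,0,0.05,1],[0,0,0,0,0,0,1],[0,0,0,0,0,0,1],[0,0,0,0,0,0,0.3],[0,0,0,0,0,0,0.3],[0,0,0,0,0,0,0.3],[0,0,0,0,0,0,0.3],[0,0,0,0,0,0,0.3],[0,0,0,0,0,0,0.3],[0,0,0,0,0,0,0.3],[0,0,0,0,0,0,0.3]]]'

```text
clock: 3.52
position: [0.4654, 0.3418, 0.0148]
ee_rot: [-0.024, 1.0, 0.0, 0.0]
ft_force: [-1.0, -0.5, 6.0]
grip_width: 0.688
grasp_force: 44.0
```

```bash
python3 -c "
from h import *
go(*SK,.2,SY)"
```

```text
turn -0.004 (alt 2.091) shift [ 0.1331 -3.4292 -0.9278] pos [0.4654 0.3418 0.0148] th 0.048 tilt 0.001 q [-0.812   0.4689  0.1202  1.8142 -0.0715  0.8618  0.9604] F [-0.9631 -0.5167  6.0166] grip 0.6879679541239002 44.01638746261597 t 3.5167
```

Emit:
send_rows --plan '[[[0,0,0,0,0,-0.08,0.3],[0,0,0,0,0,-0.15,0.3],[0,0,0,0,0,-0.15,0.3],[0,0,0,0,0,-0.15,0.3],[0,0,0,0,0,-0.15,0.3],[0,0,0,0,0,-0.05,0.3],[0,0,0,0,0,0,0.3],[0,0,0,0,-0.08,0,0.3],[0,0,0,0,-0.15,0,0.3],[0,0,0,0,-0.15,0,0.3],[0,0,0,0,-0.15,0,0.3],[0,0,0,0,-0.15,0,0.3],[0,0,0,0,-0.15,0,0.3],[0,0,0,0,-0.15,0,0.3],[0,0,0,0,-0.15,0,0.3],[0,0,0,0,-0.15,0,0.3],[0,0,0,0,-0.15,0,0.3],[0,0,0,0,-0.15,0,0.3],[0,0,0,0,-0.15,0,0.3],[0,0,0,0,-0.15,0,0.3]]]'

```text
clock: 5.18
position: [0.4814, -0.036, 0.1583]
ee_rot: [-0.024, 1.0, -0.0, -0.001]
ft_force: [-0.2, -0.5, -0.6]
grip_width: 0.694
grasp_force: 43.7
```

Emit:
send_rows --plan '[[[0,0,0,0.013,-0.15,0,0.3],[0,0,0,0.013,-0.15,0,0.3],[0,0,0,0.013,-0.15,0,0.3],[0,0,0,0.013,-0.15,0,0.3],[0,0,0,0.013,-0.15,0,0.3],[0,0,0,0.013,-0.15,0,0.3],[0,0,0,0.013,-0.15,0,0.3],[0,0,0,0.013,-0.15,0,0.3],[0,0,0,0.013,-0.15,0,0.3],[0,0,0,0.013,-0.1,0,0.3],[0,0,-0.004,0,-0.05,0,0.3],[0,0,0,0,0,0,0.3],[0,0,0,0,0,0,0.3],[0,0,0,0,0,0,0.3]]]'

```text
clock: 6.35
position: [0.4709, -0.3337, 0.159]
ee_rot: [-0.027, 1.0, 0.001, -0.001]
ft_force: [-0.9, 0.2, -0.7]
grip_width: 0.695
grasp_force: 43.6
```

Run:
```python
from h import *
go(*SK,.07,SY)
im=optics.camera("side");cv2.imwrite("pics/side1.png",im[:,:,::-1])
im2=optics.camera("top");cv2.imwrite("pics/top1.png",im2[:,:,::-1])
```

```text
turn 0.001 (alt -2.094) shift [-0.0184 -0.056   0.4449] pos [ 0.4709 -0.3337  0.159 ] th 0.054 tilt 0.002 q [ 0.0213  0.3318  0.6245  1.7309 -0.2103  1.1487  2.3322] F [-0.8971  0.2223 -0.6982] grip 0.6946446577796158 43.6408406496048 t 6.35
```

View pics/side1.png

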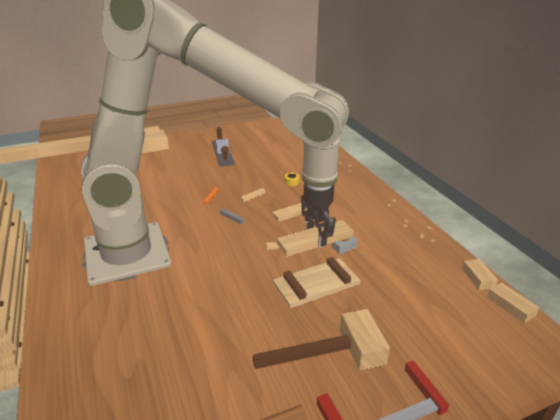

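The side picture shows the wide board held level at (316,238), above the skid. Lowering it now.

Emit:
send_rows --plan '[[[0,0,0,-0.018,-0.056,0.05,0.3],[0,0,0,0,0,0.1,0.3],[0,0,0,0,0,0.1,0.3],[0,0,0,0,0,0.1,0.3],[0,0,0,0,0,0.09,0.3],[0,0,0,0,0,0,0.3],[0,0,0,0,0,0,0.3],[0,0,0,0,0,0,0.3]]]'

```text
clock: 7.12
position: [0.4761, -0.3458, 0.0734]
ee_rot: [-0.027, 1.0, -0.0, 0.001]
ft_force: [0.1, 0.2, -0.8]
grip_width: 0.692
grasp_force: 43.6
```

Run:
```python
from h import *
go(*SK,.0475,SY)
```

```text
turn 0.001 (alt -2.094) shift [0.0056 0.0065 0.1295] pos [ 0.4761 -0.3458  0.0734] th 0.054 tilt 0.001 q [ 0.0797  0.4601  0.5852  1.7744 -0.2971  0.9949  2.4054] F [ 0.0568  0.2018 -0.8084] grip 0.6915855691560184 43.61000061035156 t 7.1167
```

Emit:
send_rows --plan '[[[0,0,0,0.006,0.006,0.04,0.3],[0,0,0,0,0,0.04,0.3],[0,0,0,0,0,0.04,0.3],[0,0,0,0,0,0.008,0.3],[0,0,0,0,0,0,0.3],[0,0,0,0,0,0,0.3],[0,0,0,0,0,0,0.3]]]'

```text
clock: 7.7
position: [0.4743, -0.3445, 0.0466]
ee_rot: [-0.027, 1.0, 0.0, 0.0]
ft_force: [-1.4, 1.5, 4.8]
grip_width: 0.688
grasp_force: 44.8
```

Run:
```python
from h import *
go(*SK,.0475,SY)
```

```text
turn 0.000 (alt -2.094) shift [-0.0034 -0.0007 -0.0046] pos [ 0.4743 -0.3445  0.0466] th 0.054 tilt 0.001 q [ 0.0929  0.4938  0.5688  1.7944 -0.3207  0.9468  2.4219] F [-1.4183  1.4829  4.8434] grip 0.6879389036749821 44.803898334503174 t 7.7
```

Emit:
send_rows --plan '[[[0,0,0,0,0,0,1],[0,0,0,0,0,0,1],[0,0,0,0,0,0,1],[0,0,0,0,0,0,1],[0,0,0,0,0,0,1],[0,0,0,0,0,-0.08,1],[0,0,0,0,0,-0.15,1],[0,0,0,0,0,-0.15,1],[0,0,0,0,0,0,1],[0,0,0.062,0,0,0,1],[0,0,0.062,0,0,0,1],[0,0,0.062,0,0,0,1],[0,0,0.061,0,0,0,1],[0,0,0,0,0,0,1],[0,0,0,0,0,0,1]]]'

```text
clock: 8.95
position: [0.4743, -0.3447, 0.1225]
ee_rot: [0.156, 0.988, -0.0, -0.0]
ft_force: [0.6, -0.8, -0.3]
grip_width: 1.002
grasp_force: 0.0
```

Run:
```python
from h import *
go(.4523,-.1599,.08,-.316)
```

```text
turn 0.001 (alt -2.093) shift [0.3916 0.844  0.2125] pos [ 0.4743 -0.3447  0.1225] th -0.314 tilt 0.000 q [-0.002   0.4098  0.6852  1.7454 -0.2883  1.0893  2.0346] F [ 0.5923 -0.8411 -0.3423] grip 1.002218553674971 0.0 t 8.95
```

Emit:
send_rows --plan '[[[0,0,0,0.056,0.12,0,0.6],[0,0,0,0.056,0.12,0,0.6],[0,0,0,0.056,0.12,0,0.6],[0,0,0,0.056,0.12,0,0.6],[0,0,0,0.056,0.12,0,0.6],[0,0,0,0.056,0.12,0,0.6],[0,0,0,0.056,0.124,0,0.6],[0,0,0,0,0,0.1,0.6],[0,0,0,0,0,0.11,0.6],[0,0,0,0,0,0,0.6],[0,0,0,0,0,0,0.6],[0,0,0,0,0,0,0.6]]]'

```text
clock: 9.95
position: [0.4527, -0.1606, 0.0816]
ee_rot: [0.158, 0.988, -0.0, 0.0]
ft_force: [0.2, 0.2, -0.6]
grip_width: 0.598
grasp_force: 0.0
```

Run:
```python
from h import *
go(.4523,-.1599,.021,-.316)
im=optics.camera("top");cv2.imwrite("pics/top2.png",im[:,:,::-1])
c,s,a=rect("top",MK["top"](im),(392,220),.047);print("wide",c,s,a)
s=optics.camera("side");cv2.imwrite("pics/side2.png",s[:,:,::-1])
v=cv2.resize(np.hstack([im[150:290,290:450],s[200:340,230:390]]),None,fx=2.5,fy=2.5,interpolation=cv2.INTER_CUBIC);cv2.imwrite("pics/v2.png",v[:,:,::-1])
```

```text
turn -0.000 (alt 2.094) shift [0.003  0.0026 0.3028] pos [ 0.4527 -0.1606  0.0816] th -0.316 tilt 0.001 q [-0.3354  0.2085  0.6384  2.0474 -0.1541  0.931   1.6394] F [ 0.1909  0.2097 -0.638 ] grip 0.5982223434364325 0.0 t 9.95
wide [ 0.4721 -0.3383] [108.7813491821289, 216.55126953125] 0.056687117
```

View pics/v2.png

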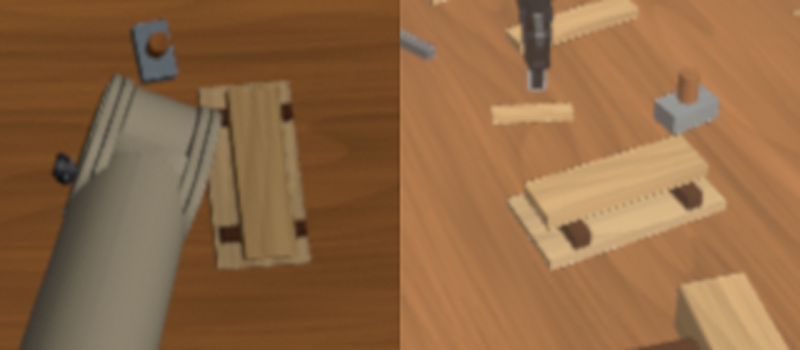

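The wide board lies on both bearers, with its top face at top-view pixels around (381,185)–(408,253). The gripper is above sticker s2.

Emit:
send_rows --plan '[[[0,0,0,0.003,0.003,0.08,0.6],[0,0,0,0,0,0.1,0.6],[0,0,0,0,0,0.08,0.6],[0,0,0,0,0,0.043,0.6],[0,0,0,0,0,0,0.6],[0,0,0,0,0,0,0.6],[0,0,0,0,0,0,0.05],[0,0,0,0,0,0,0.05],[0,0,0,0,0,0,0.05],[0,0,0,0,0,0,0.05],[0,0,0,0,0,0,0.05],[0,0,0,0,0,0,0.05],[0,0,0,0,0,0,0.05]]]' --squeeze 25

```text
clock: 11.13
position: [0.4526, -0.1592, 0.021]
ee_rot: [0.158, 0.987, 0.0, 0.001]
ft_force: [-1.2, 1.0, 6.0]
grip_width: 0.178
grasp_force: 25.6
```

Run:
```python
from h import *
u=np.array([np.cos(SY),np.sin(SY)])
print("board",cast("top",(394.4,218.8),.052))
go(*(SK-.07*u),.13,SY+np.pi/2)
```

```text
board [ 0.4724 -0.3455  0.052 ]
turn 0.801 (alt -1.294) shift [-0.9321 -0.2868 -0.5442] pos [ 0.4526 -0.1592  0.021 ] th -0.317 tilt 0.001 q [-0.291   0.3246  0.5997  2.0843 -0.2542  0.8013  1.7165] F [-1.1992  1.004   5.9689] grip 0.1780645106921263 25.606909096240997 t 11.1333
```

Emit:
send_rows --plan '[[[0,0,0,0,0,-0.08,0.05],[0,0,0,0,0,-0.15,0.05],[0,0,0,0,0,-0.15,0.05],[0,0,0,0,0,-0.15,0.05],[0,0,0,0,0,-0.02,0.05],[0,0,0.073,0,0,0,0.05],[0,0,0.073,0,0,0,0.05],[0,0,0.073,0,0,0,0.05],[0,0,0.073,0,0,0,0.05],[0,0,0.073,0,0,0,0.05],[0,0,0.073,0,0,0,0.05],[0,0,0.073,0,0,0,0.05],[0,0,0.073,0,0,0,0.05],[0,0,0.073,0,0,0,0.05],[0,0,0.073,0,0,0,0.05],[0,0,0.071,0,0,0,0.05],[0,0,0,0,0,0,0.05],[0,0,0,0,0,0,0.05]]]'

```text
clock: 12.63
position: [0.452, -0.1591, 0.1301]
ee_rot: [0.687, 0.727, 0.0, -0.0]
ft_force: [-0.7, -0.0, -0.2]
grip_width: 0.18
grasp_force: 24.8
```

Run:
```python
from h import *
u=np.array([np.cos(SY),np.sin(SY)])
go(*(SK-.07*u),.13,SY+np.pi/2)
```

```text
turn 0.002 (alt -2.092) shift [-0.9325 -0.2841  0.0003] pos [ 0.452  -0.1591  0.1301] th -1.515 tilt 0.000 q [-0.4722  0.1303  0.7698  2.0122 -0.1055  1.0379  0.403 ] F [-0.6717 -0.0257 -0.1769] grip 0.17974210283703876 24.82554405927658 t 12.6333
```

Emit:
send_rows --plan '[[[0,0,0.002,-0.1,-0.03,0,0.05],[0,0,0,-0.139,-0.0425,0,0.05],[0,0,0,-0.139,-0.0425,0,0.05],[0,0,0,-0.139,-0.0425,0,0.05],[0,0,0,-0.139,-0.0425,0,0.05],[0,0,0,-0.139,-0.0425,0,0.05],[0,0,0,-0.1375,-0.0416,0,0.05],[0,0,0,0,0,0,0.05],[0,0,0,0,0,0.1,0.05],[0,0,0,0,0,0.1,0.05],[0,0,0,0,0,0,0.05],[0,0,0,0,0,0,0.05],[0,0,0,0,0,0,0.05]]]'

```text
clock: 13.72
position: [0.4048, -0.3485, 0.0909]
ee_rot: [0.689, 0.725, 0.0, 0.0]
ft_force: [-0.0, -0.3, 0.8]
grip_width: 0.18
grasp_force: 24.8
```

Run:
```python
from h import *
u=np.array([np.cos(SY),np.sin(SY)])
go(*(SK-.07*u),.0735,SY+np.pi/2)
```

```text
turn -0.001 (alt 2.093) shift [0.0008 0.0014 0.0872] pos [ 0.4048 -0.3485  0.0909] th -1.520 tilt 0.001 q [-0.077   0.3692  0.8299  1.913  -0.3227  0.9969  0.9485] F [-0.0369 -0.341   0.755 ] grip 0.18046553734595372 24.825973212718964 t 13.7167
```

Emit:
send_rows --plan '[[[0,0,0,0.001,0.001,0.03,0.05],[0,0,0,0,0,0.03,0.05],[0,0,0,0,0,0.027,0.05],[0,0,0,0,0,0,0.05],[0,0,0,0,0,0,0.05],[0,0,0,0,0,0,0.05]]]'

```text
clock: 14.22
position: [0.4046, -0.348, 0.0725]
ee_rot: [0.689, 0.724, -0.0, -0.0]
ft_force: [-0.0, 0.2, -0.1]
grip_width: 0.18
grasp_force: 25.5
```

Run:
```python
from h import *
u=np.array([np.cos(SY),np.sin(SY)])
go(*(SK-.07*u),.0735,SY+np.pi/2)
```

```text
turn -0.002 (alt 2.092) shift [-0.0019  0.0023 -0.0052] pos [ 0.4046 -0.348   0.0725] th -1.521 tilt 0.000 q [-0.06    0.3984  0.8124  1.9261 -0.35    0.9635  0.9667] F [-0.0105  0.2498 -0.1284] grip 0.18005682913176851 25.5227592587471 t 14.2167
```

Emit:
send_rows --plan '[[[0,0,0,0,0,0.003,0.05],[0,0,0,0,0,0,0.5],[0,0,0,0,0,0,0.5],[0,0,0,0,0,0,0.5],[0,0,0,0,0,0,0.5],[0,0,0,0,0,-0.05,0.5],[0,0,0,0,0,-0.15,0.5],[0,0,0,0,0,-0.15,0.5],[0,0,0.08,0,0,0,0.6],[0,0,0.08,0,0,0,0.6],[0,0,0.08,0,0,0,0.6],[0,0,0.08,0,0,0,0.6],[0,0,0.08,0,0,0,0.6],[0,0,0.08,0,0,0,0.6],[0,0,0.08,0,0,0,0.6],[0,0,0.08,0,0,0,0.6],[0,0,0.08,0,0,0,0.6],[0,0,0.08,0,0,0,0.6],[0,0,0.073,0,0,0,0.6],[0,0,0,0,0,0,0.6]]]'

```text
clock: 15.88
position: [0.4048, -0.348, 0.1425]
ee_rot: [0.988, 0.152, -0.0, 0.0]
ft_force: [0.6, 0.0, -0.3]
grip_width: 0.601
grasp_force: 0.0
```

Run:
```python
from h import *
go(.4695,.16,.1427,.311)
```

```text
turn -0.003 (alt 2.091) shift [ 1.0852 -2.3192 -0.0011] pos [ 0.4048 -0.348   0.1425] th -2.836 tilt 0.000 q [-0.3234  0.4059  1.1527  1.8759 -0.4108  1.1274 -0.2833] F [ 0.621   0.0339 -0.3459] grip 0.6012741469564166 0.0 t 15.8833
```

Emit:
send_rows --plan '[[[0,0,0,0.0678,-0.145,0,0.6],[0,0,0,0.0678,-0.145,0,0.6],[0,0,0,0.0678,-0.145,0,0.6],[0,0,0,0.0678,-0.145,0,0.6],[0,0,0,0.0678,-0.145,0,0.6],[0,0,0,0.0678,-0.145,0,0.6],[0,0,0,0.0678,-0.145,0,0.6],[0,0,0,0.0678,-0.145,0,0.6],[0,0,0,0.0678,-0.145,0,0.6],[0,0,0,0.0678,-0.145,0,0.6],[0,0,0,0.0678,-0.145,0,0.6],[0,0,0,0.0678,-0.145,0,0.6],[0,0,0,0.0678,-0.145,0,0.6],[0,0,0,0.0678,-0.145,0,0.6],[0,0,0,0.0678,-0.145,0,0.6],[0,0,0,0.0678,-0.145,0,0.6],[0,0,0,0,0,0,0.6],[0,0,0,0,0,0,0.6],[0,0,0,0,0,0,0.6]]]'

```text
clock: 17.47
position: [0.4694, 0.1593, 0.1423]
ee_rot: [0.988, 0.156, 0.0, 0.0]
ft_force: [-0.2, 0.1, 0.3]
grip_width: 0.604
grasp_force: 0.0
```

Run:
```python
from h import *
go(.4695,.16,.021,.311)
im=optics.camera("top");cv2.imwrite("pics/top3.png",im[:,:,::-1])
s=optics.camera("side");cv2.imwrite("pics/side3.png",s[:,:,::-1])
v=cv2.resize(np.hstack([im[150:290,290:450],s[200:340,230:390]]),None,fx=2.5,fy=2.5,interpolation=cv2.INTER_CUBIC);cv2.imwrite("pics/v3.png",v[:,:,::-1])
```

```text
turn 0.001 (alt -2.093) shift [ 0.0014 -0.0034  0.6067] pos [0.4694 0.1593 0.1423] th -2.829 tilt 0.000 q [-1.3328  0.2025  1.0159  1.9671 -0.1952  1.0747 -1.4904] F [-0.1771  0.0811  0.2565] grip 0.6037880670890705 0.0 t 17.4667
```

View pics/v3.png

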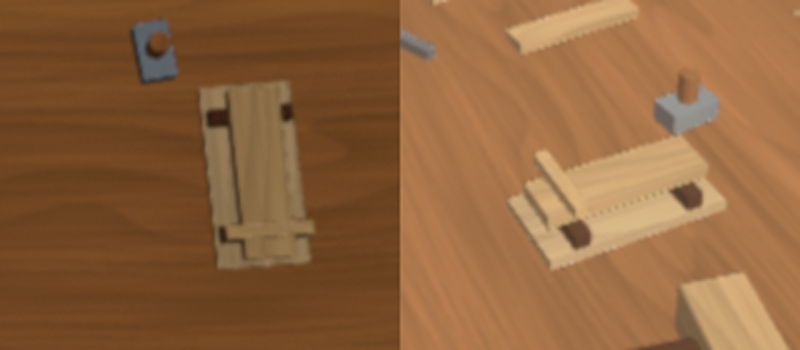

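The first sticker lies crosswise above the near bearer, at top-view pixel (397.6,242). The gripper is above s1.

Emit:
send_rows --plan '[[[0,0,0,0.001,-0.003,0.1,0.6],[0,0,0,0,0,0.15,0.6],[0,0,0,0,0,0.15,0.6],[0,0,0,0,0,0.12,0.6],[0,0,0,0,0,0.06,0.6],[0,0,0,0,0,0.026,0.6],[0,0,0,0,0,0,0.6],[0,0,0,0,0,0,0.6],[0,0,0,0,0,0,0.05],[0,0,0,0,0,0,0.05],[0,0,0,0,0,0,0.05],[0,0,0,0,0,0,0.05],[0,0,0,0,0,0,0.05],[0,0,0,0,0,0,0.05],[0,0,0,0,0,0,0.05]]]'

```text
clock: 18.82
position: [0.4699, 0.1612, 0.0218]
ee_rot: [0.988, 0.155, 0.001, -0.001]
ft_force: [-2.0, -0.7, 9.0]
grip_width: 0.178
grasp_force: 25.8
```

Run:
```python
from h import *
u=np.array([np.cos(SY),np.sin(SY)])
print(cast("top",(397.6,242),.068),SK-.07*u)
go(*(SK+.07*u),.15,SY-np.pi/2)
```

```text
[ 0.4036 -0.3467  0.068 ] [ 0.4051 -0.3483]
turn -0.875 (alt 1.219) shift [-2.526   0.2411 -0.6441] pos [0.4699 0.1612 0.0218] th -2.831 tilt 0.002 q [-1.1646  0.4367  0.8643  2.0506 -0.4452  0.8466 -1.3032] F [-2.0191 -0.7424  8.9735] grip 0.17815916519383776 25.79527258872986 t 18.8167
```

Emit:
send_rows --plan '[[[0,0,0,0,0,-0.08,0.05],[0,0,0,0,0,-0.16,0.05],[0,0,0,0,0,-0.16,0.05],[0,0,0,0,0,-0.16,0.05],[0,0,0,0,0,-0.084,0.05],[0,0,-0.08,0,0,0,0.05],[0,0,-0.08,0,0,0,0.05],[0,0,-0.08,0,0,0,0.05],[0,0,-0.08,0,0,0,0.05],[0,0,-0.08,0,0,0,0.05],[0,0,-0.08,0,0,0,0.05],[0,0,-0.08,0,0,0,0.05],[0,0,-0.08,0,0,0,0.05],[0,0,-0.08,0,0,0,0.05],[0,0,-0.08,0,0,0,0.05],[0,0,-0.075,0,0,0,0.05],[0,0,0,0,0,0,0.05],[0,0,0,0,0,0,0.05]]]'

```text
clock: 20.32
position: [0.4694, 0.1606, 0.15]
ee_rot: [0.69, 0.724, 0.0, -0.0]
ft_force: [-0.2, -0.0, -0.9]
grip_width: 0.179
grasp_force: 24.8
```

Emit:
send_rows --plan '[[[0,0,0,-0.158,0.015,0,0.05],[0,0,0,-0.158,0.015,0,0.05],[0,0,0,-0.158,0.015,0,0.05],[0,0,0,-0.158,0.015,0,0.05],[0,0,0,-0.158,0.015,0,0.05],[0,0,0,-0.158,0.015,0,0.05],[0,0,0,-0.158,0.015,0,0.05],[0,0,0,-0.158,0.015,0,0.05],[0,0,0,-0.158,0.015,0,0.05],[0,0,0,-0.158,0.015,0,0.05],[0,0,0,-0.158,0.015,0,0.05],[0,0,0,-0.158,0.015,0,0.05],[0,0,0,-0.158,0.015,0,0.05],[0,0,0,-0.158,0.015,0,0.05],[0,0,0,-0.158,0.015,0,0.05],[0,0,0,-0.156,0.015,0,0.05],[0,0,0,0,0,0,0.05],[0,0,0,0,0,0,0.05],[0,0,0,0,0,0,0.05]]]'

```text
clock: 21.9
position: [0.5439, -0.3409, 0.1495]
ee_rot: [0.689, 0.725, -0.0, -0.0]
ft_force: [0.3, 1.0, -0.9]
grip_width: 0.181
grasp_force: 24.8
```

Run:
```python
from h import *
u=np.array([np.cos(SY),np.sin(SY)])
go(*(SK+.07*u),.085,SY-np.pi/2)
```

```text
turn -0.002 (alt 2.093) shift [-0.0006  0.0054  0.3223] pos [ 0.5439 -0.3409  0.1495] th -1.521 tilt 0.001 q [-0.1548  0.5822  0.9011  1.5713 -0.4764  1.2226  0.882 ] F [ 0.3442  0.9927 -0.8783] grip 0.1810382080653688 24.794285595417023 t 21.9
```

Emit:
send_rows --plan '[[[0,0,0,0,0.005,0.08,0.05],[0,0,0,0,0,0.1,0.05],[0,0,0,0,0,0.08,0.05],[0,0,0,0,0,0.05,0.05],[0,0,0,0,0,0.04,0.05],[0,0,0,0,0,0.02,0.05],[0,0,0,0,0,0.009,0.05],[0,0,0,0,0,0,0.05],[0,0,0,0,0,0,0.05],[0,0,0,0,0,0,0.05]]]'

```text
clock: 22.73
position: [0.5451, -0.3415, 0.0745]
ee_rot: [0.688, 0.725, 0.0, 0.001]
ft_force: [-0.1, -0.5, 0.6]
grip_width: 0.178
grasp_force: 24.8
```

Run:
```python
from h import *
u=np.array([np.cos(SY),np.sin(SY)])
go(*(SK+.07*u),.0735,SY-np.pi/2)
```

```text
turn -0.000 (alt 2.094) shift [ 0.003  -0.0009  0.0051] pos [ 0.5451 -0.3415  0.0745] th -1.518 tilt 0.001 q [-0.1177  0.662   0.8433  1.6282 -0.5416  1.0992  0.9257] F [-0.0619 -0.5405  0.6006] grip 0.17763056730333288 24.79842334985733 t 22.7333
```

Emit:
send_rows --plan '[[[0,0,0,0,0,0.007,0.05],[0,0,0,0,0,0,0.05],[0,0,0,0,0,0,0.5],[0,0,0,0,0,0,0.5],[0,0,0,0,0,0,0.5],[0,0,0,0,0,0,0.5],[0,0,0,0,0,-0.05,0.5],[0,0,0,0,0,-0.15,0.5],[0,0,0,0,0,-0.18,0.5],[0,0,0.083,0,0,0,0.8],[0,0,0.083,0,0,0,0.8],[0,0,0.083,0,0,0,0.8],[0,0,0.083,0,0,0,0.8],[0,0,0.083,0,0,0,0.8],[0,0,0.083,0,0,0,0.8],[0,0,0.083,0,0,0,0.8],[0,0,0.083,0,0,0,0.8],[0,0,0.083,0,0,0,0.8],[0,0,0.083,0,0,0,0.8]]]'

```text
clock: 24.32
position: [0.545, -0.3411, 0.1492]
ee_rot: [0.983, 0.185, 0.0, 0.0]
ft_force: [-0.1, -0.4, -0.9]
grip_width: 0.798
grasp_force: 0.0
```

Emit:
send_rows --plan '[[[0,0,0.083,0,0,0,0.8],[0,0,0.083,0,0,0,0.8],[0,0,0,0,0,0,0.8],[0,0,0,0,0,0,0.8]]]'

```text
clock: 24.65
position: [0.5449, -0.3413, 0.1488]
ee_rot: [0.998, 0.067, -0.0, 0.0]
ft_force: [-0.1, 0.6, -0.6]
grip_width: 0.802
grasp_force: 0.0
```

Run:
```python
from h import *
go(.585,.006,.1477,.129)
```

```text
turn 0.003 (alt -2.092) shift [ 0.4224 -1.6961  0.0045] pos [ 0.5449 -0.3413  0.1488] th -3.008 tilt 0.001 q [-0.3039  0.7657  1.2092  1.5759 -0.7327  1.319  -0.4334] F [-0.102   0.6054 -0.5563] grip 0.8018346330464123 0.0 t 24.65
```

Emit:
send_rows --plan '[[[0,0,0.003,0.0352,-0.1413,0,0.8],[0,0,0,0.0352,-0.1413,0,0.8],[0,0,0,0.0352,-0.1413,0,0.8],[0,0,0,0.0352,-0.1413,0,0.8],[0,0,0,0.0352,-0.1413,0,0.8],[0,0,0,0.0352,-0.1413,0,0.8],[0,0,0,0.0352,-0.1413,0,0.8],[0,0,0,0.0352,-0.1413,0,0.8],[0,0,0,0.0352,-0.1413,0,0.8],[0,0,0,0.0352,-0.1413,0,0.8],[0,0,0,0.0352,-0.1413,0,0.8],[0,0,0,0.0352,-0.1413,0,0.8],[0,0,0,0,0,0,0.8],[0,0,0,0,0,0.15,0.8],[0,0,0,0,0,0.15,0.8],[0,0,0,0,0,0.15,0.8],[0,0,0,0,0,0,0.8],[0,0,0,0,0,0,0.8],[0,0,0,0,0,0,0.8]]]'

```text
clock: 26.23
position: [0.5871, 0.0053, 0.0603]
ee_rot: [0.998, 0.063, 0.001, 0.0]
ft_force: [0.3, 0.2, 0.9]
grip_width: 0.802
grasp_force: 0.0
```

Run:
```python
from h import *
go(.585,.006,.017,.129)
im=optics.camera("top");cv2.imwrite("pics/top4.png",im[:,:,::-1])
s=optics.camera("side");cv2.imwrite("pics/side4.png",s[:,:,::-1])
v=cv2.resize(np.hstack([im[150:290,290:450],s[160:300,230:390]]),None,fx=2.5,fy=2.5,interpolation=cv2.INTER_CUBIC);cv2.imwrite("pics/v4.png",v[:,:,::-1])
```

```text
turn -0.002 (alt 2.092) shift [-0.0103 -0.005   0.2166] pos [0.5871 0.0053 0.0603] th -3.016 tilt 0.002 q [-0.9373  0.763   1.1672  1.803  -0.7822  1.1243 -0.9411] F [0.3342 0.1965 0.8806] grip 0.8020503175344569 0.0 t 26.2333
```

View pics/v4.png

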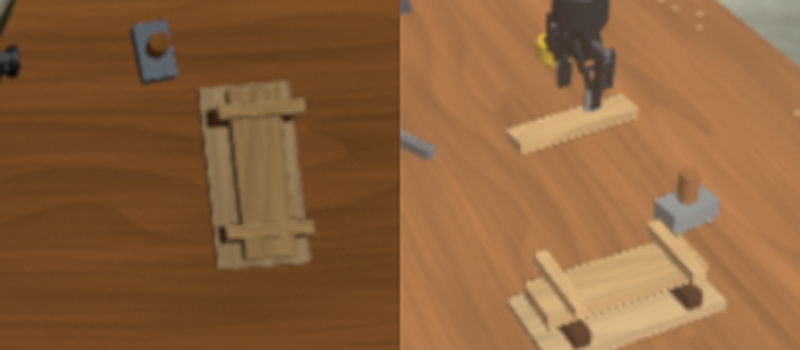

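Both stickers lie crosswise above their bearers; the far one is at top-view pixel (394.4,193.2). The gripper straddles the narrow board.

Emit:
send_rows --plan '[[[0,0,0,-0.01,-0.005,0.08,0.8],[0,0,0,0,0,0.08,0.8],[0,0,0,0,0,0.055,0.8],[0,0,0,0,0,0,0.8],[0,0,0,0,0,0,0.8],[0,0,0,0,0,0,0.2],[0,0,0,0,0,0,0.2],[0,0,0,0,0,0,0.2],[0,0,0,0,0,0,0.2],[0,0,0,0,0,0,0.2],[0,0,0,0,0,0,0.2],[0,0,0,0,0,0,0.2]]]' --squeeze 35

```text
clock: 27.33
position: [0.5847, 0.0064, 0.0163]
ee_rot: [0.998, 0.062, 0.001, -0.0]
ft_force: [-0.6, 0.4, 6.6]
grip_width: 0.503
grasp_force: 36.6
```

Run:
```python
from h import *
u=np.array([np.cos(SY),np.sin(SY)])
print(cast("top",(394.4,193.2),.068),SK+.07*u)
go(*SK,.18,SY)
```

```text
[ 0.5452 -0.346   0.068 ] [ 0.5449 -0.3409]
turn 0.048 (alt -2.047) shift [-0.6398  1.7235 -0.8191] pos [0.5847 0.0064 0.0163] th -3.017 tilt 0.001 q [-0.9047  0.8085  1.1042  1.8295 -0.8364  1.0563 -0.9121] F [-0.6019  0.4072  6.6361] grip 0.5031453374508996 36.58994972705841 t 27.3333
```

Emit:
send_rows --plan '[[[0,0,0,0,0,-0.08,0.2],[0,0,0,0,0,-0.15,0.2],[0,0,0,0,0,-0.15,0.2],[0,0,0,0,0,-0.15,0.2],[0,0,0,0,0,-0.15,0.2],[0,0,0.048,0,0,-0.139,0.2],[0,0,0,0,0,0,0.2],[0,0,0,-0.0533,0.1436,0,0.2],[0,0,0,-0.0533,0.1436,0,0.2],[0,0,0,-0.0533,0.1436,0,0.2],[0,0,0,-0.0533,0.1436,0,0.2],[0,0,0,-0.0533,0.1436,0,0.2],[0,0,0,-0.0533,0.1436,0,0.2],[0,0,0,-0.0533,0.1436,0,0.2],[0,0,0,-0.0533,0.1436,0,0.2],[0,0,0,-0.0533,0.1436,0,0.2],[0,0,0,-0.0533,0.1436,0,0.2],[0,0,0,-0.0533,0.1436,0,0.2],[0,0,0,-0.0533,0.1436,0,0.2],[0,0,0,0,0,0,0.2]]]'

```text
clock: 29.0
position: [0.4701, -0.3509, 0.1805]
ee_rot: [1.0, 0.022, -0.0, 0.001]
ft_force: [-0.8, -1.1, -0.8]
grip_width: 0.505
grasp_force: 36.1
```

Emit:
send_rows --plan '[[[0,0,0,0,0,0,0.2],[0,0,0,0,0,0,0.2]]]'

```text
clock: 29.17
position: [0.4745, -0.3443, 0.1795]
ee_rot: [1.0, 0.026, 0.0, -0.0]
ft_force: [0.1, 0.7, -0.7]
grip_width: 0.509
grasp_force: 36.1
```

Run:
```python
from h import *
go(*SK,.0855,SY)
```

```text
turn -0.000 (alt 2.094) shift [0.0025 0.002  0.4698] pos [ 0.4745 -0.3443  0.1795] th -3.089 tilt 0.000 q [-0.3418  0.5514  1.2022  1.7018 -0.5378  1.2682 -0.5391] F [ 0.0568  0.6684 -0.6865] grip 0.5091198718879955 36.092551946640015 t 29.1667
```

Emit:
send_rows --plan '[[[0,0,0,0.002,0.002,0.08,0.2],[0,0,0,0,0,0.12,0.2],[0,0,0,0,0,0.1,0.2],[0,0,0,0,0,0.07,0.2],[0,0,0,0,0,0.04,0.2],[0,0,0,0,0,0.03,0.2],[0,0,0,0,0,0.02,0.2],[0,0,0,0,0,0.01,0.2],[0,0,0,0,0,0,0.2],[0,0,0,0,0,0,0.2],[0,0,0,0,0,0,0.2]]]'

```text
clock: 30.08
position: [0.4753, -0.345, 0.0858]
ee_rot: [1.0, 0.026, 0.0, 0.0]
ft_force: [0.9, -0.4, -1.8]
grip_width: 0.501
grasp_force: 36.1
```

Run:
```python
from h import *
go(*SK,.0845,SY)
```

```text
turn -0.000 (alt 2.094) shift [-0.0014 -0.0021  0.0067] pos [ 0.4753 -0.345   0.0858] th -3.089 tilt 0.001 q [-0.2653  0.6485  1.09    1.7838 -0.6403  1.1129 -0.4745] F [ 0.8801 -0.362  -1.833 ] grip 0.5014860066147652 36.12489581108093 t 30.0833
```

Emit:
send_rows --plan '[[[0,0,0,0,0,0.007,0.2],[0,0,0,0,0,0,0.2],[0,0,0,0,0,0,0.2],[0,0,0,0,0,0,0.8],[0,0,0,0,0,0,0.8],[0,0,0,0,0,0,0.8],[0,0,0,0,0,0,0.8],[0,0,0,0,0,0,0.8],[0,0,0,0,0,-0.06,0.8],[0,0,0,0,0,-0.15,0.8],[0,0,0,0,0,-0.15,0.8],[0,0,0,0,0,0,0.8],[0,0,0,0,0,0,0.8]]]'

```text
clock: 31.17
position: [0.4757, -0.3455, 0.158]
ee_rot: [1.0, 0.026, 0.001, 0.001]
ft_force: [-0.1, 0.1, -1.1]
grip_width: 0.804
grasp_force: 0.0
```

Run:
```python
from h import *
go(.625,-.230,.1575,SY)
```

```text
turn -0.000 (alt 2.094) shift [ 0.7758 -0.5369  0.0039] pos [ 0.4757 -0.3455  0.158 ] th -3.089 tilt 0.003 q [-0.3239  0.5722  1.1772  1.7229 -0.5609  1.229  -0.5241] F [-0.1196  0.1243 -1.073 ] grip 0.8039241305788688 0.0 t 31.1667
```

Emit:
send_rows --plan '[[[0,0,0,0.1108,-0.0767,0,0.8],[0,0,0,0.1108,-0.0767,0,0.8],[0,0,0,0.1108,-0.0767,0,0.8],[0,0,0,0.1108,-0.0767,0,0.8],[0,0,0,0.1108,-0.0767,0,0.8],[0,0,0,0.1108,-0.0767,0,0.8],[0,0,0,0.1108,-0.0767,0,0.8],[0,0,0,0,0,0,0.8],[0,0,0,0,0,0.1,0.8],[0,0,0,0,0,0.1,0.8],[0,0,0,0,0,0,0.8],[0,0,0,0,0,0,0.8],[0,0,0,0,0,0,0.8]]]'

```text
clock: 32.25
position: [0.6243, -0.2297, 0.1167]
ee_rot: [1.0, 0.026, 0.0, 0.0]
ft_force: [-0.3, 0.8, 1.2]
grip_width: 0.798
grasp_force: 0.0
```

Run:
```python
from h import *
t=cv2.imread("pics/top4.png")[:,:,::-1].copy();h=cv2.cvtColor(t,cv2.COLOR_RGB2HSV)
hsv=h[155:190,335:370]; m=np.zeros(h.shape[:2],np.uint8)
m[155:190,335:370]=cv2.inRange(hsv,(80,0,30),(130,255,255))
print(rect("top",m,(347,175),.015))
k=np.zeros_like(m);k[155:190,335:370]=cv2.inRange(hsv,(0,60,70),(13,165,255))
go(.625,-.230,.052,SY)
s=optics.camera("side");cv2.imwrite("pics/side5.png",s[:,:,::-1]);im=optics.camera("top");cv2.imwrite("pics/top5.png",im[:,:,::-1])
v=cv2.resize(np.hstack([im[150:290,290:450],s[180:320,260:420]]),None,fx=2.5,fy=2.5,interpolation=cv2.INTER_CUBIC);cv2.imwrite("pics/v5.png",v[:,:,::-1])
```

```text
(array([ 0.6294, -0.2325]), [40.694190979003906, 67.92787170410156], np.float32(0.14887977))
turn -0.000 (alt 2.094) shift [0.0034 0.0016 0.3233] pos [ 0.6243 -0.2297  0.1167] th -3.089 tilt 0.000 q [-0.4104  0.7612  1.0552  1.5363 -0.6844  1.25   -0.7705] F [-0.2725  0.7721  1.1949] grip 0.7982352626522258 0.0 t 32.25
```

View pics/v5.png

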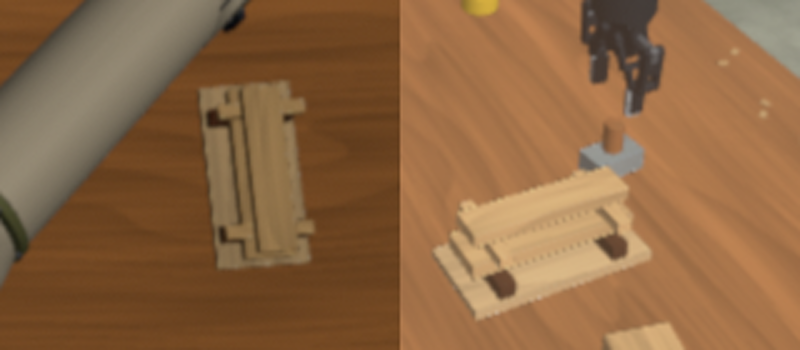

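The narrow board lies on the stickers, with its centre at top-view pixel (398,217). The open gripper is above the knob.

Emit:
send_rows --plan '[[[0,0,0,0.012,-0.003,0.08,0.8],[0,0,0,0,0,0.1,0.8],[0,0,0,0,0,0.08,0.8],[0,0,0,0,0,0.05,0.8],[0,0,0,0,0,0.013,0.8],[0,0,0,0,0,0,0.8],[0,0,0,0,0,0,0.8],[0,0,0,0,0,0,0.1],[0,0,0,0,0,0,0.1],[0,0,0,0,0,0,0.1],[0,0,0,0,0,0,0.1],[0,0,0,0,0,0,0.1],[0,0,0,0,0,0,0.1],[0,0,0,0,0,0,0.1],[0,0,0,0,0,0,0.1]]]' --squeeze 60

```text
clock: 33.6
position: [0.627, -0.2291, 0.0519]
ee_rot: [1.0, 0.026, 0.0, 0.0]
ft_force: [-0.1, -2.3, 6.1]
grip_width: 0.283
grasp_force: 58.8
```

Run:
```python
from h import *
print(cast("top",(398,217.4),.086))
go(*SK,.2,SY)
```

```text
[ 0.4721 -0.3475  0.086 ]
turn -0.000 (alt 2.094) shift [-0.7886  0.537  -0.7409] pos [ 0.627  -0.2291  0.0519] th -3.089 tilt 0.001 q [-0.3812  0.829   0.9945  1.5736 -0.7421  1.1542 -0.7402] F [-0.1016 -2.3209  6.1303] grip 0.2827537639838969 58.771557211875916 t 33.6
```

Emit:
send_rows --plan '[[[0,0,0,0,0,-0.05,0.1],[0,0,0,0,0,-0.1,0.1],[0,0,0,0,0,-0.14,0.1],[0,0,0,0,0,-0.14,0.1],[0,0,0,0,0,-0.14,0.1],[0,0,0,0,0,-0.12,0.1],[0,0,0,0,0,-0.05,0.1],[0,0,0,0,0,0,0.1],[0,0,0,-0.05,0.034,0,0.1],[0,0,0,-0.1,0.068,0,0.1],[0,0,0,-0.1,0.068,0,0.1],[0,0,0,-0.1,0.068,0,0.1],[0,0,0,-0.1,0.068,0,0.1],[0,0,0,-0.1,0.068,0,0.1],[0,0,0,-0.1,0.068,0,0.1],[0,0,0,-0.09,0.061,0,0.1],[0,0,0,-0.05,0.034,0,0.1],[0,0,0,0,0,0,0.1],[0,0,0,0,0,0,0.1],[0,0,0,0,0,0,0.1]]]'

```text
clock: 35.27
position: [0.4753, -0.343, 0.1983]
ee_rot: [1.0, 0.027, -0.0, -0.001]
ft_force: [1.1, 0.9, -6.5]
grip_width: 0.29
grasp_force: 59.8
```

Run:
```python
from h import *
go(*SK,.139,SY)
s=optics.camera("side");cv2.imwrite("pics/side6.png",s[:,:,::-1]);
v=cv2.resize(s[130:330,230:430],None,fx=2.5,fy=2.5,interpolation=cv2.INTER_CUBIC);cv2.imwrite("pics/v6.png",v[:,:,::-1])
```

```text
turn 0.001 (alt -2.094) shift [-0.0015  0.0083  0.2967] pos [ 0.4753 -0.343   0.1983] th -3.087 tilt 0.001 q [-0.3528  0.5303  1.2139  1.6793 -0.5146  1.2997 -0.5555] F [ 1.0843  0.9484 -6.5496] grip 0.2900175540538509 59.75849390029907 t 35.2667
```

View pics/v6.png

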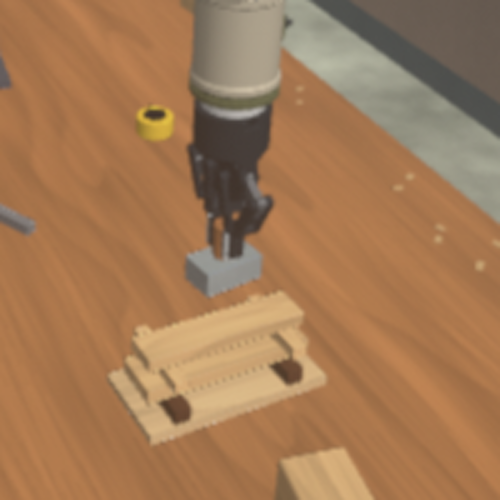

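The weight hangs upright over the stack. Lowering it slowly.

Emit:
send_rows --plan '[[[0,0,0,-0.001,0.004,0.05,0.1],[0,0,0,0,0,0.07,0.1],[0,0,0,0,0,0.07,0.1],[0,0,0,0,0,0.05,0.1],[0,0,0,0,0,0.03,0.1],[0,0,0,0,0,0.01,0.1],[0,0,0,0,0,0.005,0.1],[0,0,0,0,0,0.005,0.1],[0,0,0,0,0,0,0.1],[0,0,0,0,0,0,0.1],[0,0,0,0,0,0,0.1]]]'

```text
clock: 36.23
position: [0.4746, -0.3451, 0.1417]
ee_rot: [1.0, 0.026, 0.0, 0.0]
ft_force: [0.2, -0.4, -5.7]
grip_width: 0.288
grasp_force: 59.9
```

Run:
```python
from h import *
go(*SK,.138,SY)
```

```text
turn -0.000 (alt 2.094) shift [ 0.0022 -0.0026  0.0183] pos [ 0.4746 -0.3451  0.1417] th -3.089 tilt 0.001 q [-0.3091  0.5838  1.1537  1.7396 -0.5713  1.2017 -0.5169] F [ 0.1826 -0.4292 -5.6841] grip 0.28793495999460667 59.885677099227905 t 36.2333
```

Emit:
send_rows --plan '[[[0,0,0,0,0,0.005,0.1],[0,0,0,0,0,0.005,0.1],[0,0,0,0,0,0.005,0.1],[0,0,0,0,0,0.004,0.1],[0,0,0,0,0,0,0.1],[0,0,0,0,0,0,0.1],[0,0,0,0,0,0,0.1]]]'

```text
clock: 36.82
position: [0.4745, -0.3451, 0.1379]
ee_rot: [1.0, 0.026, 0.0, -0.0]
ft_force: [-2.3, 2.0, 3.0]
grip_width: 0.287
grasp_force: 60.5
```

Seated: the force has reversed. I'll release and retreat.

Emit:
send_rows --plan '[[[0,0,0,0,0,0,0.3],[0,0,0,0,0,0,0.5],[0,0,0,0,0,0,0.7],[0,0,0,0,0,0,0.8],[0,0,0,0,0,0,0.8],[0,0,0,0,0,0,0.8],[0,0,0,0,0,-0.05,0.8],[0,0,0,0,0,-0.1,0.8],[0,0,0,0,0,-0.15,0.8],[0,0,0,0,0,-0.15,0.8],[0,0,0,0,0,-0.05,0.8],[0,0,0,0,-0.1,0,0.8],[0,0,0,0,-0.15,0,0.8],[0,0,0,0,-0.15,0,0.8],[0,0,0,0,-0.15,0,0.8],[0,0,0,0,-0.15,0,0.8],[0,0,0,0,-0.15,0,0.8],[0,0,0,0,-0.1,0,0.8],[0,0,0,0,0,0,0.8],[0,0,0,0,0,0,0.8]]]'

```text
clock: 38.48
position: [0.4647, -0.1538, 0.2377]
ee_rot: [1.0, 0.028, 0.001, -0.002]
ft_force: [-0.6, -0.9, 0.0]
grip_width: 0.797
grasp_force: 0.0
```

Run:
```python
from h import *
s=optics.camera("side");cv2.imwrite("pics/side7.png",s[:,:,::-1]);im=optics.camera("top");cv2.imwrite("pics/top7.png",im[:,:,::-1])
v=cv2.resize(np.hstack([im[150:290,310:470],s[180:320,240:400]]),None,fx=2.5,fy=2.5,interpolation=cv2.INTER_CUBIC);cv2.imwrite("pics/v7.png",v[:,:,::-1])
```

```text
(no output)
```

View pics/v7.png

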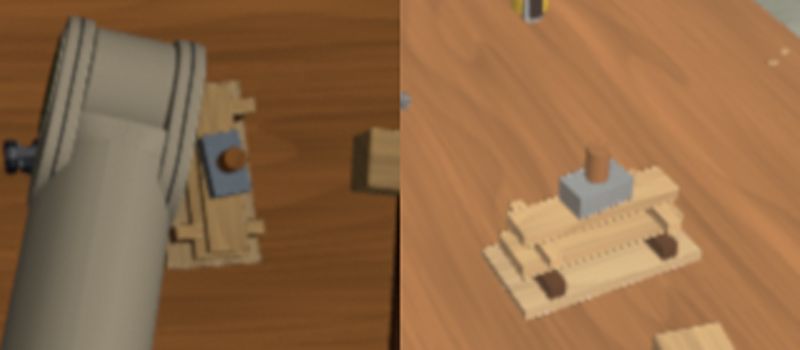

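The weight stands upright in the middle: knob top at top-view (403,214) and side (319,240). One numeric check, then hand in if it passes.

Run:
```python
from h import *
from workcell import job
X,g=tri((319.2,239.6),(403.2,213.6)); d=X[:2]-SK; print(X,g,d, cast("top",(400.4,215.2),.116)[:2]-SK)
if np.linalg.norm(d)<.012: print(job.hand_in())
```

```text
[ 0.4745 -0.3457  0.151 ] 0.0011229867715380022 [-0.0005 -0.0011] [-0.0007 -0.0022]
the job is handed in; nothing more can be done
None
```

The stack is built on the skid in the order you gave, with the weight upright about 1 mm from centre by my last camera check. The job was handed in at about 38 s; no verdict came back.

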